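# Tip a welded bracket over and seat it against the stop bar

## Task

With the fingertips only, push the taller of the two standing steel angle brackets over its heel, towards the stop bar, so that it lies on its long plate with the short plate standing up. Then push it along the board until the free edge of its long plate sits flush along the front of the stop bar. Never grasp or lift it, and leave the shorter bracket and all the other things on the board where they are.

Things in the scene. Friction and masses are not known exactly. Their poses are not given: they have to be found in the camera images.
- bracket_tall: Taller angle bracket, dark steel, loose, 0.5 to 0.85 kg: two 8 mm plates, 70 mm wide, welded as an L. It stands on its short plate (foot, 50 mm heel to end), long plate upright, 110 mm high. Origin: middle of the heel edge (outer bottom edge of the L), on the board. +z up the long plate, y along the heel, foot points to -x, towards the robot; long plate's outer face at x=0, inner at x=-8 mm.
- bracket_short: Shorter angle bracket, loose, to be left alone: 70 mm wide, 8 mm plates, foot 50 mm long, upright plate only 70 mm high. Origin and axes as on the taller one. It stands beside the taller one, to its left or right.
- stop_bar: Fixed stop bar beyond both brackets: steel, 460 mm long (its y), 30 mm deep, 25 mm high, a red clamp near each end. Origin: middle of its front face (towards the robot), at board height; +x square to that face, away from the robot. The brackets' +x is within 0.1 rad of the bar's. Once tipped, the tall bracket's free edge lies 55 to 95 mm short of the bar.
- push_point (a point): Point on the inner face (x=-8 mm) of the tall bracket's long plate, mid width, 85 mm above the heel. Pushed here towards +x, the bracket tips on its heel without sliding, balances at 16 to 20 degrees of lean, then falls by itself onto the outer face of the long plate: the plate reaches 110 mm from the heel towards the bar, and body -x points up.
- foot_under (a point): Point on the underside of the tall bracket's foot, mid width, 20 mm from the heel edge. Once the bracket is tipped, the foot stands 50 mm high at the heel and this underside faces the robot, upright: pushed here towards the bar, the bracket slides on the board (friction coefficient 0.4 to 1).
- edge_left (a point): One end (+y end) of the free upper edge of the taller bracket's long plate, on the outer face: 110 mm from the heel edge, 35 mm to the side of the middle.
- edge_right (a point): The other end (-y end) of the same edge.
- sleeve0: Loose bystander: standing pipe sleeve, open at both ends, 38 mm across, 45 mm high. Origin: centre of its underside. One of sleeve0 to sleeve2 stands between the two brackets' lanes, one outside each lane.
- sleeve1: Loose bystander: standing pipe sleeve, open at both ends, 34 mm across, 35 mm high. Origin: centre of its underside. One of sleeve0 to sleeve2 stands between the two brackets' lanes, one outside each lane.
- sleeve2: Loose bystander: standing pipe sleeve, open at both ends, 37 mm across, 55 mm high. Origin: centre of its underside. One of sleeve0 to sleeve2 stands between the two brackets' lanes, one outside each lane.
- sleeve3: Loose bystander: standing pipe sleeve, open at both ends, 48 mm across, 60 mm high. Origin: centre of its underside. Stands at the far right.
- hammer: Loose bystander: hammer lying at the left of the board.
- brush: Loose bystander: brush lying at the right of the board.
- magnet_square: Loose bystander: red L-shaped magnet block, 90 mm long, 90 mm high, standing at the left of the board.

How it is judged:
By the outcome, as a careful person would: the job done as asked, in the order asked, and still so for the second after the job is handed in, with the robot touching nothing.
It also fails if it takes over 48 s, if anything falls off the work surface, if the arm or the gripper's body presses on something with over 40 N, if the wrist force passes 120 N, or if a joint passes its speed limit or range.

## Robot

A 6-joint arm with a two-finger parallel gripper is mounted at the origin on the work surface. World frame = base frame: x ahead of the robot, y to its left, z up, the work surface at z = 0. Lengths are in m, angles in rad, forces in N, time in s.
With the tool pointing down it reaches from about 0.375 to 0.975 m from the base axis. Payload 3.8 kg.
Tool frame: the origin (TCP) lies on the centre line of the jaws, within the pads' length; the fingertips stand 14 mm ahead of it and the grasp point (between the pads) lies 5 mm behind it (bot.finger_overhang is the distance from the TCP to the fingertips, in m); y points along the fingers, x is the direction in which the jaws open and shut, and the axes are right-handed (so a half turn about y gives the same grasp; the last joint's range is limited). The gripper opens to 85 mm and grips with 20 to 120 N. Pads are 22 mm wide; open, the fingers measure 114 mm over their backs; the gripper's body (76 mm by 85 mm) begins 54 mm behind the grasp point. The pads swing forward as they close: fully open they stand 13 mm farther back than shut.
Start: joints at [-0.037, 0.264, 1.604, -0, 1.274, -0.037], TCP at [0.675, -0, 0.245] pointing down, gripper open.
Joint ranges: [-2.63, 2.63], [-0.94, 2.18], [0.31, 2.57], [-1.31, 4.45], [0, 2.66], [-2.55, 2.55]. Speed limits (rad/s): [2.57, 2.57, 3.14, 3.14, 3.14, 3.14].

## Interface

Orientations are given as a rotation vector (axis times angle).
In Python, from workcell import readout, read_camera, bot, spotter gives the robot as it stands.
- The arm moves only by the tool jog_arm, never from a script. Its argument "increments" is a list of rows, each a list of 7 numbers: the shift along the tool's x, y, z in m, then the turn, a rotation vector about the tool's x, y, z in rad, then the opening, from 0 (shut) to 1 (fully open). A call has 1 to 10 rows; each row shifts and turns the pose as measured when the row begins, along the tool's axes as they then stand; what a row does not reach is not made up. A row lasts 1/8 s, in which the tool goes at most 62.5 mm and 10.7 degrees, less where a joint would pass 70% of its speed; a pose out of reach is approached as far as the arm can. A call with a gripper value outside its range is refused whole. The fingers move at their own pace and stop on an object; "force" is the grip in N (left out, the last holds). Time passes only in rows, so rows that do not move let the fingers close. It gives the time, the measured TCP pose, the force and the opening at its end, in the units of the state.
- readout.read_state(): the state, without advancing time (a new reading comes with each control period).
- read_camera(name): name is "scene" or "side" or "wrist"; returns a dict with "img" (384x512x3 uint8, blue, green, red), "range_z" (384x512 float32, m along the optical axis (not along the pixel's ray), 0 where there is no reading), "fx", "fy", "cx", "cy" (pixels), "distortion" ([k1, k2, p1, p2, k3] as OpenCV has them; the pictures are not rectified), "world_from_camera" (4x4, takes a point from camera to world coordinates). Camera axes: x right, y down, z forward; pixel columns grow to the right and rows downward; lengths in m; the calibration is good to about 2 mm. A picture is of the moment at which its call begins.
- bot.finish_job(): hands the job in, once; it reports no verdict.
Trained networks look in a picture, given as the dict that the camera call returned (one of the last four; its "shot" number tells which), for a name from the list of things; names that differ only in an ending like _2 or _b are one class to them, and where a whole thing is asked for, a point or a joint stands for the part that bears it (a point fixed in the world has none). Each returns a list of dicts, best first, with "p" (0 to 1); they miss things now and then, are a little off and sometimes report something else, mostly with a low value. They report only what shows in the picture. A call takes as long as a camera call.
- spotter.masks_of(picture, thing): "mask" (384x512 bool, what is visible of it) and "location" ([column, row] in pixels, amid what is visible of it).
- spotter.spot_point(picture, thing): "location" ([column, row] in pixels: a listed point, or the origin of a listed thing).
The state is a dict: "time": time; "q": joint angles; "joint_vel": joint speeds; "joint_torque": joint torques, N m; "tool_pos": TCP position; "tcp_rot": TCP orientation; "wrist_force": force on the tool from outside, world axes, zero at the start; "torque": the same for the moment, N m; "width": opening from 0.0 (shut) to 1.0 (fully open).
Only numpy, scipy, OpenCV 4.12 (cv2) and the standard library are available. Lean on these libraries where they do the work, as an engineer would, in place of code of your own. Each camera call takes 0.05 s, during which the arm holds its last target. There are 200 camera calls.

## Working session

There is one attempt and no reset: what is moved stays moved. The work goes in short steps, Python scripts to look and compute and a tool call to move; the robot and the scene stay as the last step left them, time stands still between calls to the robot, and variables do not carry over. Pictures are saved under pics/ and viewed, about 8 in all and at most 12, crops included, and the job is handed in when it is done.

Besides the shell and the picture viewer there is one more tool, called after "Request:" as name(argument=value, ...), one argument or row to a line, values as JSON. jog_arm: Moves the arm, as the interface text tells. Its arguments: {"type":"object","properties":{"increments":{"type":"array"},"force":{"type":"number"}},"required":["increments"]}

```bash
mkdir -p pics; ls; cat > h.py <<'E'
import numpy as np, cv2
from workcell import readout, read_camera, bot, spotter
def ray_pts(c, px, z=None):
    """pixels -> world using depth map (z None)"""
    px=np.asarray(px,float).reshape(-1,2)
    K=np.array([[c['fx'],0,c['cx']],[0,c['fy'],c['cy']],[0,0,1]])
    n=cv2.undistortPoints(px.reshape(-1,1,2),K,np.array(c['distortion'],float)).reshape(-1,2)
    d=c['range_z'][np.clip(px[:,1].round().astype(int),0,383),np.clip(px[:,0].round().astype(int),0,511)]
    T=np.array(c['world_from_camera']); R,t=T[:3,:3],T[:3,3]
    r=np.c_[n,np.ones(len(n))]
    if z is not None:
        w=r@R.T; return t+w*((z-t[2])/w[:,2])[:,None]
    p=(r*d[:,None])@R.T+t
    p[d<=0]=np.nan
    return p
def cloud(c,mask):
    v,u=np.nonzero(mask); p=ray_pts(c,np.c_[u,v]); return p[~np.isnan(p[:,0])]
E
python3 - <<'E'
from h import *
s=readout.read_state(); print({k:np.round(v,3) for k,v in s.items()}, bot.finger_overhang)
ims=[]
for n in ["scene","side"]:
    c=read_camera(n); ims.append(c['img']); print(n,np.round(c['world_from_camera'],3).tolist())
    for t in ["bracket_tall","bracket_short","stop_bar"]:
        for m in spotter.masks_of(c,t)[:2]:
            P=cloud(c,m['mask']); print(t,round(m['p'],2),np.round(m['location']),np.round(np.percentile(P,[2,50,98],axis=0),3).tolist() if len(P) else None)
    for t in ["bracket_tall","push_point","edge_left","edge_right","stop_bar","foot_under"]:
        for m in spotter.spot_point(c,t)[:1]:
            print(' pt',t,round(m['p'],2),np.round(m['location']),np.round(ray_pts(c,m['location']),3))
cv2.imwrite('pics/a.png',cv2.resize(np.vstack(ims),None,fx=.78,fy=.78))
E
```

```text
pics
{'time': np.float64(0.0), 'q': array([-0.037,  0.265,  1.605, -0.   ,  1.274, -0.037]), 'joint_vel': array([-0.   ,  0.   ,  0.   ,  0.002, -0.002,  0.001]), 'joint_torque': array([ 1.0000e-03, -5.1512e+01, -3.6731e+01, -0.0000e+00,  1.3000e-02,
        0.0000e+00]), 'tool_pos': array([0.674, 0.   , 0.244]), 'tcp_rot': array([-1.571,  0.002,  0.002]), 'wrist_force': array([ 0.293, -0.288, -0.759]), 'torque': array([ 0.018, -0.023,  0.023]), 'width': np.float64(0.999)} 0.014
scene [[0.515, 0.485, -0.707, 1.43], [0.857, -0.27, 0.44, -0.589], [0.023, -0.832, -0.554, 0.836], [0.0, 0.0, 0.0, 1.0]]
bracket_tall 0.79 [197. 225.] [[0.451, -0.231, 0.005], [0.487, -0.199, 0.058], [0.494, -0.162, 0.111]]
bracket_short 0.96 [261. 209.] [[0.423, -0.016, 0.002], [0.475, 0.013, 0.031], [0.483, 0.056, 0.072]]
stop_bar 0.88 [270. 270.] [[0.651, -0.282, 0.004], [0.699, -0.093, 0.025], [0.769, 0.153, 0.06]]
 pt bracket_tall 0.85 [201. 240.] [[ 0.489 -0.191  0.009]]
 pt push_point 0.84 [199. 216.] [[ 0.485 -0.189  0.088]]
 pt edge_left 0.54 [332. 173.] [[0.37  0.37  0.002]]
 pt edge_right 0.88 [188
[... 206 characters left out ...]
-0.9], [0.006, -0.696, -0.718, 1.04], [0.0, 0.0, 0.0, 1.0]]
bracket_tall 0.95 [246. 252.] [[0.44, -0.231, -0.001], [0.476, -0.201, 0.01], [0.499, -0.112, 0.112]]
bracket_short 0.71 [236. 202.] [[0.429, -0.015, 0.001], [0.46, 0.015, 0.01], [0.482, 0.055, 0.072]]
stop_bar 0.74 [309. 228.] [[0.644, -0.284, -0.001], [0.694, -0.112, 0.025], [0.766, 0.154, 0.06]]
 pt bracket_tall 0.98 [248. 257.] [[ 0.483 -0.206  0.014]]
 pt push_point 0.76 [249. 240.] [[ 0.486 -0.211  0.11 ]]
 pt edge_left 0.81 [244. 227.] [[ 0.478 -0.076 -0.001]]
 pt edge_right 0.66 [253. 247.] [[ 0.501 -0.159 -0.001]]
 pt stop_bar 0.96 [299. 219.] [[ 0.664 -0.056  0.   ]]
 pt foot_under 0.75 [245. 259.] [[ 0.473 -0.208  0.009]]
```

View pics/a.png

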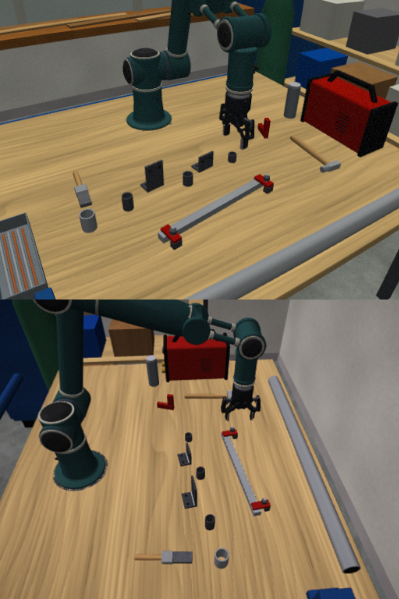

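```bash
python3 - <<'E'
from h import *
def fit(p,ax):  # line x=a+b*y robust
    k=np.ones(len(p),bool)
    for _ in range(6):
        b,a=np.polyfit(p[k,1],p[k,0],1); r=p[:,0]-a-b*p[:,1]; k=abs(r)<max(.0015,2*np.std(r[k]))
    return round(a,4),round(b,4),k.sum(),np.round([p[k,1].min(),p[k,1].max()],3)
for n in ["scene","side"]:
    c=read_camera(n); v,u=np.mgrid[:384,:512]; P=ray_pts(c,np.c_[u.ravel(),v.ravel()]); P=P[~np.isnan(P[:,0])]
    x,y,z=P.T
    T=P[(abs(x-.48)<.06)&(y>-.27)&(y<-.11)]
    print(n,'board z',np.median(z[(x>.55)&(x<.6)&(abs(y)<.1)]))
    top=T[T[:,2]>.106]; print(' top', len(top), np.round(np.percentile(top,[2,50,98],axis=0),4).tolist())
    if n=="scene":
        f=T[(T[:,2]>.02)&(T[:,2]<.1)]; print(' tall outer',fit(f,0))
    ft=T[(T[:,2]>.005)&(T[:,2]<.012)]
    print(' foot', len(ft), np.round(np.percentile(ft,[1,50,99],axis=0),4).tolist() if len(ft) else 0)
    B=P[(x>.62)&(x<.8)&(abs(z-.025)<.003)&(y>-.26)&(y<.14)]
    # front edge: bin in y, min x
    bb=np.linspace(-.26,.13,27); e=[]
    for a,b in zip(bb[:-1],bb[1:]):
        q=B[(B[:,1]>=a)&(B[:,1]<b)]
        if len(q)>4: e.append([np.percentile(q[:,0],3),(a+b)/2]); 
    e=np.array(e); print(' bar front(top edge)',fit(np.c_[e,e],0))
    e=[[np.percentile(q[:,0],97),(a+b)/2] for a,b in zip(bb[:-1],bb[1:]) for q in [B[(B[:,1]>=a)&(B[:,1]<b)]] if len(q)>4]
    e=np.array(e);print(' bar back',fit(np.c_[e,e],0))
    for t in ["sleeve0","sleeve1","sleeve2","sleeve3","brush","hammer","magnet_square","bracket_short"]:
        for m in spotter.masks_of(c,t)[:1]:
            p=cloud(c,m['mask']); p=p[p[:,2]>.008]
            if len(p): print(t,round(m['p'],2),np.round(np.percentile(p,[3,97],axis=0),3).tolist())
E
```

```text
scene board z 0.001476923523848872
 top 70 [[0.475, -0.2299, 0.1063], [0.4858, -0.1983, 0.1097], [0.4934, -0.1631, 0.1129]]
 tall outer (np.float64(0.4579), np.float64(-0.1504), np.int64(446), array([-0.231, -0.16 ]))
 foot 94 [[0.4422, -0.2687, 0.005], [0.4803, -0.2222, 0.0083], [0.526, -0.1621, 0.0115]]
 bar front(top edge) (np.float64(0.6615), np.float64(-0.1499), np.int64(23), array([-0.238,  0.123]))
 bar back (np.float64(0.6904), np.float64(-0.1548), np.int64(23), array([-0.222,  0.123]))
sleeve0 0.95 [[0.54, -0.479, 0.011], [0.586, -0.439, 0.062]]
sleeve1 0.95 [[0.54, -0.479, 0.011], [0.586, -0.439, 0.062]]
sleeve2 0.95 [[0.54, -0.479, 0.011], [0.586, -0.439, 0.062]]
sleeve3 0.95 [[0.54, -0.479, 0.011], [0.586, -0.439, 0.062]]
brush 0.57 [[0.281, -0.453, 0.01], [0.463, -0.415, 0.024]]
hammer 0.71 [[0.487, 0.407, 0.01], [0.731, 0.483, 0.028]]
magnet_square 0.52 [[0.337, 0.369, 0.01], [0.413, 0.398, 0.091]]
bracket_short 0.63 [[0.439, -0.012, 0.009], [0.483, 0.055, 0.072]]
side board z 0.00253172824495862
 top 53 [[0.4773, -0.2273, 0.107], [0.4852, -0.1942, 0.1101], [0.4921, -0.1625, 0.1133]]
 foot 256 [[0.4373, -0.2479, 0.005], [0.4602, -0.199, 0.0083], [0.5231, -0.1314, 0.0118]]
 bar front(top edge) (np.float64(0.6621), np.float64(-0.1548), np.int64(25), array([-0.238,  0.123]))
 bar back (np.float64(0.6902), np.float64(-0.1578), np.int64(22), array([-0.222,  0.123]))
sleeve0 0.71 [[0.539, -0.481, 0.011], [0.582, -0.438, 0.062]]
sleeve1 0.71 [[0.539, -0.481, 0.011], [0.582, -0.438, 0.062]]
sleeve2 0.71 [[0.539, -0.481, 0.011], [0.582, -0.438, 0.062]]
sleeve3 0.71 [[0.539, -0.481, 0.011], [0.582, -0.438, 0.062]]
brush 0.84 [[0.275, -0.455, 0.01], [0.458, -0.416, 0.022]]
hammer 0.85 [[0.487, 0.446, 0.01], [0.721, 0.478, 0.03]]
magnet_square 0.72 [[0.329, 0.372, 0.01], [0.408, 0.403, 0.089]]
bracket_short 0.63 [[0.433, -0.012, 0.008], [0.482, 0.049, 0.071]]
```

Request:
jog_arm(
  increments=[
    [0, 0, 0, 0, 0.185, 0, 0.4],
    [0, 0, 0, 0, 0.185, 0, 0.4],
    [0, 0, 0, 0, 0.185, 0, 0.4],
    [0, 0, 0, 0, 0.185, 0, 0.4],
    [0, 0, 0, 0, 0.185, 0, 0.4],
    [0, 0, 0, 0, 0.185, 0, 0.4],
    [0, 0, 0, 0, 0.185, 0, 0.4],
    [0, 0, 0, 0, 0.12, 0, 0.4],
  ],
  force=60,
)

```text
time: 2.9
tool_pos: [0.675, -0.0, 0.2453]
tcp_rot: [-1.268, 1.113, -1.113]
wrist_force: [-0.6, 0.0, 0.0]
width: 0.401
```

```bash
cat >> h.py <<'E'
from scipy.spatial.transform import Rotation as Rn
YAW=.151; N=np.array([np.cos(YAW),np.sin(YAW),0]); O=np.array([.4875,-.1965,0])
def delta(target):
    s=readout.read_state(); R=Rn.from_rotvec(s['tcp_rot']).as_matrix()
    W=np.c_[[N[1],-N[0],0],[0,0,-1],N]  # desired tool axes
    print('t',s['time'],'pos',np.round(s['tool_pos'],4),'dtool',np.round(R.T@(target-s['tool_pos']),4),'turn',np.round((Rn.from_matrix(R.T@W)).as_rotvec(),4),'F',np.round(s['wrist_force'],2),'w',round(float(s['width']),3),'along n',round(float((s['tool_pos']-O)@N),4))
E
python3 - <<'E'
from h import *
t=O-.038*N; t[2]=.245; delta(t)
c=read_camera("side"); v,u=np.mgrid[:384,:512]; P=ray_pts(c,np.c_[u.ravel(),v.ravel()]); P=P[~np.isnan(P[:,0])]
s=P[(P[:,0]>.43)&(P[:,0]<.62)&(P[:,1]>-.36)&(P[:,1]<.14)&(P[:,2]>.015)]
# lane coords
a=(s-O)@N; b=(s-O)@np.array([-N[1],N[0],0]); g=np.floor(np.c_[a,b]/.02).astype(int)
im=np.zeros((30,40),np.uint8); 
for i,j in g: im[np.clip(i+10,0,29),np.clip(j+10,0,39)]=1
n,l,st,ce=cv2.connectedComponentsWithStats(im)
for k in range(1,n):
    q=np.array([l[np.clip(i+10,0,29),np.clip(j+10,0,39)]==k for i,j in g]); print(k,q.sum(),'n',np.round([a[q].min(),a[q].max()],3),'lat',np.round([b[q].min(),b[q].max()],3),'z',s[q,2].max().round(3))
E
```

```text
t 2.9 pos [ 0.675  -0.      0.2453] dtool [ 0.1713  0.0003 -0.2494] turn [-0.     -0.0211 -0.    ] F [-0.57  0.02  0.05] w 0.401 along n 0.2149
1 188 n [-0.007  0.002] lat [-0.034  0.039] z 0.115
2 3293 n [-0.033  0.168] lat [0.093 0.257] z 0.705
3 201 n [0.011 0.047] lat [-0.146 -0.109] z 0.06
4 41 n [0.026 0.055] lat [0.321 0.335] z 0.039
```

Request:
jog_arm(
  increments=[
    [0.0285, 0, -0.0415, 0, -0.02, 0, 0.4],
    [0.0285, 0, -0.0415, 0, 0, 0, 0.4],
    [0.0285, 0, -0.0415, 0, 0, 0, 0.4],
    [0.0285, 0, -0.0415, 0, 0, 0, 0.4],
    [0.0285, 0, -0.0415, 0, 0, 0, 0.4],
    [0.0285, 0, -0.0415, 0, 0, 0, 0.4],
    [0, 0, 0, 0, 0, 0, 0.4],
  ],
)

```text
time: 3.82
tool_pos: [0.449, -0.2114, 0.2453]
tcp_rot: [-1.282, 1.085, -1.091]
wrist_force: [0.9, 0.1, 0.3]
width: 0.402
```

```bash
python3 - <<'E'
from h import *
t=O-.038*N; t[2]=.096; delta(t)
c=read_camera("side"); cv2.imwrite('pics/b.png',c['img'])
E
```

```text
t 3.825 pos [ 0.449  -0.2114  0.2453] dtool [-0.0093  0.1493  0.0021] turn [-0.0024  0.0126  0.0026] F [0.91 0.08 0.3 ] w 0.402 along n -0.0404
```

View pics/b.png

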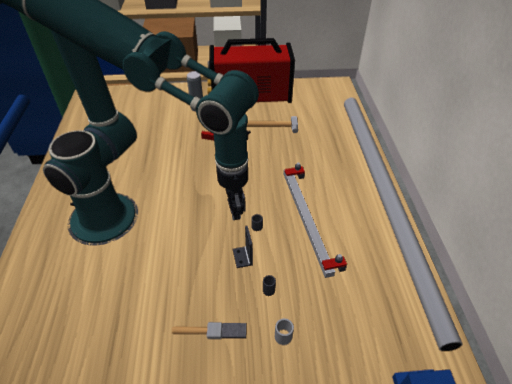

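The side view shows the gripper above and just robot-side of the tall bracket, which is at about (243,255). The sleeves at (257,222) and (269,286) are clear of its lane.

Request:
jog_arm(
  increments=[
    [-0.0095, 0.03, 0, 0, 0.0125, 0, 0.4],
    [0, 0.04, 0, 0, 0, 0, 0.4],
    [0, 0.04, 0, 0, 0, 0, 0.4],
    [0, 0.035, 0, 0, 0, 0, 0.4],
    [0, 0, 0, 0, 0, 0, 0.4],
  ],
)

```text
time: 4.5
tool_pos: [0.4563, -0.1983, 0.0995]
tcp_rot: [-1.275, 1.08, -1.098]
wrist_force: [1.1, 0.2, 0.6]
width: 0.402
```

```bash
python3 - <<'E'
from h import *
t=O-.019*N; t[2]=.095; delta(t)
E
```

```text
t 4.5 pos [ 0.4563 -0.1983  0.0995] dtool [0.003  0.0047 0.012 ] turn [-0.0114  0.01    0.0043] F [1.09 0.24 0.65] w 0.402 along n -0.0311
```

Request:
jog_arm(
  increments=[
    [0.003, 0.0045, 0.002, -0.011, 0.01, 0.004, 0.4],
    [0, 0, 0.004, 0, 0, 0, 0.4],
    [0, 0, 0.004, 0, 0, 0, 0.4],
    [0, 0, 0.004, 0, 0, 0, 0.4],
    [0, 0, 0.004, 0, 0, 0, 0.4],
    [0, 0, 0.004, 0, 0, 0, 0.4],
  ],
)

```text
time: 5.25
tool_pos: [0.4848, -0.1989, 0.1006]
tcp_rot: [-1.275, 1.089, -1.103]
wrist_force: [-0.3, -1.1, -0.0]
width: 0.398
```

```bash
python3 - <<'E'
from h import *
t=O+.02*N; t[2]=.095; delta(t)
c=read_camera("scene"); cv2.imwrite('pics/c.png',cv2.resize(c['img'][170:290,120:320],None,fx=3,fy=3))
E
```

```text
t 5.25 pos [ 0.4848 -0.1989  0.1006] dtool [-0.002   0.0058  0.023 ] turn [-0.0073  0.0014  0.0049] F [-0.33 -1.06 -0.01] w 0.398 along n -0.003
```

View pics/c.png

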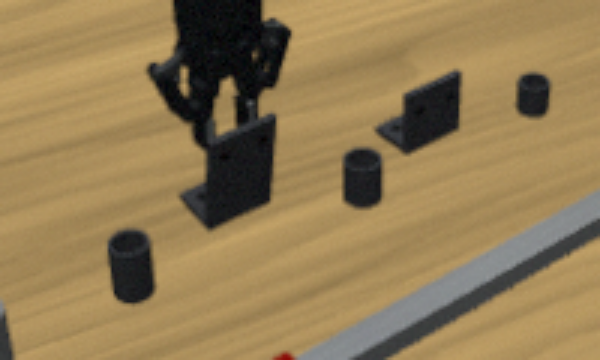

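```bash
cat >> h.py <<'E'
def bracket(n="scene"):
    c=read_camera(n); v,u=np.mgrid[:384,:512]; P=ray_pts(c,np.c_[u.ravel(),v.ravel()]); P=P[~np.isnan(P[:,0])]-O
    a=P@N; b=P@np.array([-N[1],N[0],0]); k=(a>-.03)&(a<.18)&(abs(b)<.06)&(P[:,2]>.01)&(P[:,2]<.108)
    return c,a[k],b[k],P[k,2]
E
python3 - <<'E'
from h import *
c,a,b,z=bracket()
for lo in range(10,110,15):
    k=(z>lo/1e3)&(z<lo/1e3+.015); 
    if k.sum(): print(lo,k.sum(),'a max/med',np.round([np.percentile(a[k],90),np.median(a[k])],4),'lat',np.round([b[k].min(),b[k].max()],3))
k=(a>np.percentile(a,10)); print(np.polyfit(b[z>.08],a[z>.08],1))
E
```

```text
10 98 a max/med [0.0047 0.0021] lat [-0.035  0.036]
25 81 a max/med [0.0075 0.0054] lat [-0.034  0.038]
40 88 a max/med [0.0105 0.0081] lat [-0.035  0.036]
55 90 a max/med [0.0127 0.0103] lat [-0.034  0.035]
70 92 a max/med [0.0153 0.0132] lat [-0.035  0.037]
85 106 a max/med [0.0173 0.0151] lat [-0.035  0.036]
100 89 a max/med [0.0187 0.015 ] lat [-0.035  0.036]
[0.02637348 0.01199394]
```

Request:
jog_arm(
  increments=[
    [-0.002, 0.003, 0.004, -0.007, 0, 0.004, 0.4],
    [0, 0, 0.004, 0, 0, 0, 0.4],
    [0, 0, 0.004, 0, 0, 0, 0.4],
    [0, 0, 0.004, 0, 0, 0, 0.4],
    [0, 0, 0.003, 0, 0, 0, 0.4],
    [0, 0, 0.002, 0, 0, 0, 0.4],
    [0, 0, 0, 0, 0, 0, 0.4],
    [0, 0, 0, 0, 0, 0, 0.4],
  ],
)

```text
time: 6.35
tool_pos: [0.5072, -0.1934, 0.0974]
tcp_rot: [-1.278, 1.095, -1.097]
wrist_force: [0.5, -0.7, 0.6]
width: 0.398
```

```bash
python3 - <<'E'
from h import *
t=O+.03*N; t[2]=.095; delta(t)
c,a,b,z=bracket()
for lo in range(10,110,15):
    k=(z>lo/1e3)&(z<lo/1e3+.015); 
    if k.sum(): print(lo,k.sum(),'a max/med',np.round([np.percentile(a[k],90),np.median(a[k])],4),'lat',np.round([b[k].min(),b[k].max()],3))
E
```

```text
t 6.35 pos [ 0.5072 -0.1934  0.0974] dtool [0.0001 0.0024 0.0101] turn [-0.0005  0.0016  0.0009] F [ 0.51 -0.68  0.56] w 0.398 along n 0.0199
10 215 a max/med [0.0987 0.0157] lat [-0.036  0.036]
25 99 a max/med [0.0136 0.0113] lat [-0.035  0.036]
40 113 a max/med [0.014  0.0111] lat [-0.035  0.037]
70 1 a max/med [0.0189 0.0189] lat [-0.025 -0.025]
85 51 a max/med [0.0292 0.0249] lat [-0.033  0.03 ]
100 41 a max/med [0.0289 0.0251] lat [-0.034  0.027]
```

Request:
jog_arm(
  increments=[
    [0, 0, -0.025, 0, 0, 0, 0.4],
    [0, 0, -0.025, 0, 0, 0, 0.4],
    [0, 0, -0.015, 0, 0, 0, 0.4],
    [0, 0, 0, 0, 0, 0, 0.4],
    [0, 0.03, 0, 0, 0, 0, 0.4],
    [0, 0.025, 0, 0, 0, 0, 0.4],
    [0, 0.01, 0, 0, 0, 0, 0.4],
    [0, 0, 0, 0, 0, 0, 0.4],
  ],
)

```text
time: 7.4
tool_pos: [0.4463, -0.2052, 0.0332]
tcp_rot: [-1.275, 1.089, -1.103]
wrist_force: [0.3, 0.8, 0.3]
width: 0.396
```

```bash
python3 - <<'E'
from h import *
t=O-.02*N; t[2]=.028; delta(t)
def line(b,a,f):
    e=[]
    for lo in np.arange(-.032,.032,.006):
        k=(b>=lo)&(b<lo+.006)
        if k.sum()>2: e.append([lo+.003,f(a[k])])
    e=np.array(e); return np.round(np.polyfit(e[:,0],e[:,1],1),4),len(e)
for n in ["scene","side"]:
    c,a,b,z=bracket(n)
    k=(z<.02)&(a>.03)&(z>.004); print(n,'free edge',line(b[k],a[k],lambda x:np.percentile(x,98)), 'lat',np.round(np.percentile(b[k],[1,99]),3))
    k=(z>.02)&(z<.045)&(a<.04); print('foot inner',line(b[k],a[k],np.median))
cv2.imwrite('pics/d.png',cv2.resize(c['img'][190:310,180:380],None,fx=3,fy=3))
E
```

```text
t 7.4 pos [ 0.4463 -0.2052  0.0332] dtool [-0.0024  0.0054  0.022 ] turn [-0.0077  0.0011  0.005 ] F [0.34 0.75 0.34] w 0.396 along n -0.042
scene free edge (array([0.3542, 0.1004]), 10) lat [-0.033  0.034]
foot inner (array([0.0005, 0.0118]), 11)
side free edge (array([-0.1033,  0.1059]), 11) lat [-0.033  0.036]
foot inner (array([-0.0471,  0.0066]), 6)
```

View pics/d.png

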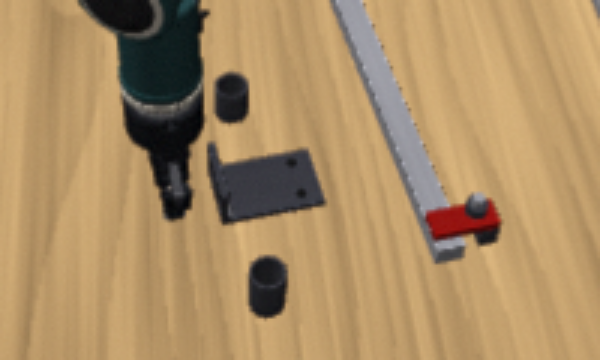

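The bracket is lying on its long plate with the foot standing up, at about (270,185) in the crop. The sleeves and bar haven't moved, and there is about 88 mm left to slide.

Request:
jog_arm(
  increments=[
    [-0.0025, 0.004, 0.01, -0.008, 0.001, 0.005, 0.4],
    [0, 0, 0.01, 0, 0, 0, 0.4],
    [0, 0, 0.006, 0, 0, 0, 0.4],
    [0, 0, 0.006, 0, 0, 0, 0.4],
    [0, 0, 0.006, 0, 0, 0, 0.4],
    [0, 0, 0.006, 0, 0, 0, 0.4],
    [0, 0, 0.006, 0, 0, 0, 0.4],
    [0, 0, 0, 0, 0, 0, 0.4],
  ],
)

```text
time: 8.5
tool_pos: [0.4969, -0.1955, 0.0318]
tcp_rot: [-1.282, 1.099, -1.094]
wrist_force: [0.6, -0.0, 0.6]
width: 0.402
```

```bash
python3 - <<'E'
from h import *
t=O+.075*N; t[2]=.028; delta(t)
E
```

```text
t 8.5 pos [ 0.4969 -0.1955  0.0318] dtool [-0.0003  0.0034  0.0656] turn [0.0056 0.0018 0.0007] F [ 0.57 -0.01  0.57] w 0.402 along n 0.0095
```

Request:
jog_arm(
  increments=[
    [0, 0.003, 0.006, 0.005, 0.002, 0, 0.4],
    [0, 0, 0.006, 0, 0, 0, 0.4],
    [0, 0, 0.006, 0, 0, 0, 0.4],
    [0, 0, 0.006, 0, 0, 0, 0.4],
    [0, 0, 0.006, 0, 0, 0, 0.4],
    [0, 0, 0, 0, 0, 0, 0.4],
  ],
)

```text
time: 9.25
tool_pos: [0.5212, -0.1903, 0.0268]
tcp_rot: [-1.285, 1.108, -1.089]
wrist_force: [0.2, 0.3, -0.3]
width: 0.399
```

```bash
python3 - <<'E'
from h import *
t=O+.075*N; t[2]=.028; delta(t)
c=read_camera("scene"); cv2.imwrite('pics/e.png',cv2.resize(c['img'][190:310,140:340],None,fx=3,fy=3))
T=np.array([-N[1],N[0],0])
for n in ["scene","side"]:
    c=read_camera(n)
    for m in spotter.masks_of(c,"bracket_tall")[:1]:
        p=cloud(c,m['mask'])-O; a,b,z=p@N,p@T,p[:,2]; k=z<.014
        print(n,round(m['p'],2),'a',np.round(np.percentile(a[k],[1,99]),4),'b',np.round(np.percentile(b[k],[1,99]),4),'zmax',z.max().round(3))
    for t in ["edge_left","edge_right"]:
        for m in spotter.spot_point(c,t)[:1]:
            p=ray_pts(c,m['location'],0.0)[0]-O; print(t,round(m['p'],2),np.round([p@N,p@T],4))
E
```

```text
t 9.25 pos [ 0.5212 -0.1903  0.0268] dtool [ 0.001  -0.0017  0.0407] turn [ 0.0128  0.0001 -0.0033] F [ 0.18  0.31 -0.31] w 0.399 along n 0.0343
scene 0.97 a [0.0299 0.1554] b [-0.0322  0.0465] zmax 0.055
edge_left 0.69 [0.1574 0.0461]
edge_right 0.75 [ 0.1479 -0.0273]
side 0.56 a [0.057  0.1536] b [-0.0294  0.0391] zmax 0.118
edge_right 0.63 [ 0.1546 -0.0388]
```

View pics/e.png

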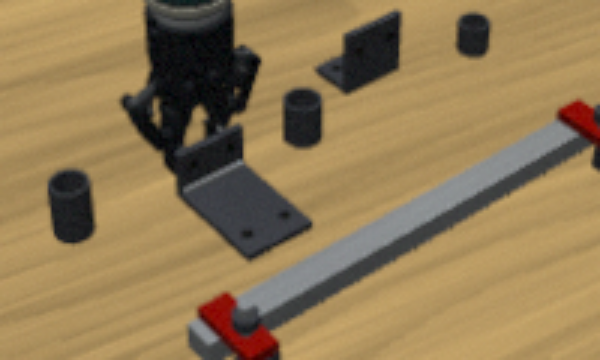

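Request:
jog_arm(
  increments=[
    [0, -0.001, 0.006, 0.012, 0, -0.003, 0.4],
    [0, 0, 0.006, 0, 0, 0, 0.4],
    [0, 0, 0.006, 0, 0, 0, 0.4],
    [0, 0, 0.006, 0, 0, 0, 0.4],
    [0, 0, 0.006, 0, 0, 0, 0.4],
    [0, 0, 0.005, 0, 0, 0, 0.4],
    [0, 0, 0, 0, 0, 0, 0.4],
  ],
)

```text
time: 10.58
tool_pos: [0.5507, -0.1846, 0.0271]
tcp_rot: [-1.286, 1.108, -1.087]
wrist_force: [0.2, 0.0, 0.3]
width: 0.402
```

```bash
python3 - <<'E'
from h import *
t=O+.082*N; t[2]=.028; delta(t)
E
```

```text
t 10.575 pos [ 0.5507 -0.1846  0.0271] dtool [ 0.0022 -0.0012  0.0177] turn [ 0.0141  0.0014 -0.0038] F [0.22 0.01 0.34] w 0.402 along n 0.0643
```

Request:
jog_arm(
  increments=[
    [0.001, -0.001, 0.005, 0.01, 0, -0.003, 0.4],
    [0, 0, 0.004, 0, 0, 0, 0.4],
    [0, 0, 0.003, 0, 0, 0, 0.4],
    [0, 0, 0.003, 0, 0, 0, 0.4],
  ],
)

```text
time: 11.08
tool_pos: [0.5642, -0.1831, 0.0273]
tcp_rot: [-1.282, 1.102, -1.091]
wrist_force: [-4.9, 0.0, 1.9]
width: 0.4
```

```bash
python3 - <<'E'
from h import *
t=O+.082*N; t[2]=.028; delta(t)
E
```

```text
t 11.075 pos [ 0.5642 -0.1831  0.0273] dtool [ 0.0018 -0.0007  0.0041] turn [ 0.0079  0.0015 -0.002 ] F [-4.91  0.04  1.88] w 0.4 along n 0.0779
```

Still sliding at about 5 N. I'll take 2 mm steps until the force rises.

Request:
jog_arm(
  increments=[
    [0, 0, 0.002, 0, 0, 0, 0.4],
    [0, 0, 0.002, 0, 0, 0, 0.4],
  ],
)

```text
time: 11.32
tool_pos: [0.5671, -0.1826, 0.0273]
tcp_rot: [-1.285, 1.104, -1.089]
wrist_force: [-12.0, -2.3, 7.9]
width: 0.395
```

Request:
jog_arm(
  increments=[
    [0, 0, 0.002, 0, 0, 0, 0.4],
  ],
)

```text
time: 11.45
tool_pos: [0.567, -0.1826, 0.0273]
tcp_rot: [-1.288, 1.108, -1.086]
wrist_force: [-13.9, -3.4, 8.9]
width: 0.406
```

```bash
python3 - <<'E'
from h import *
t=O+.082*N; t[2]=.028; delta(t)
c=read_camera("scene"); cv2.imwrite('pics/f.png',cv2.resize(c['img'][200:300,140:290],None,fx=4,fy=4))
E
```

```text
t 11.45 pos [ 0.567  -0.1826  0.0273] dtool [ 0.0018 -0.0007  0.0013] turn [ 0.016   0.0028 -0.003 ] F [-13.87  -3.4    8.95] w 0.406 along n 0.0807
```

View pics/f.png

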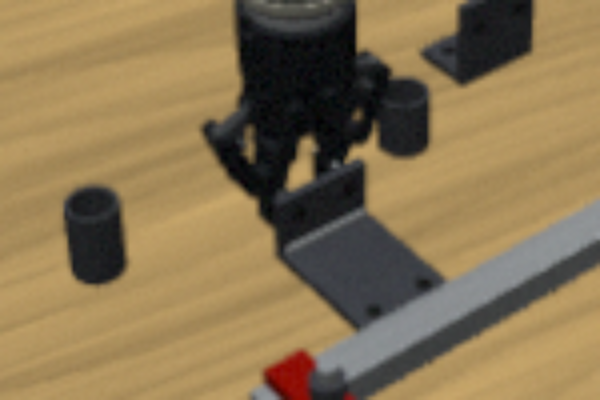

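Request:
jog_arm(
  increments=[
    [0, 0, 0.002, 0.012, 0.003, -0.003, 0.4],
    [0, 0, 0.001, 0, 0, 0, 0.4],
    [0, 0, -0.01, 0, 0, 0, 0.4],
    [0, 0, -0.02, 0, 0, 0, 0.4],
    [0, 0, -0.02, 0, 0, 0, 0.4],
    [0, 0, 0, 0, 0, 0, 0.4],
  ],
)

```text
time: 12.25
tool_pos: [0.5199, -0.1909, 0.029]
tcp_rot: [-1.279, 1.097, -1.099]
wrist_force: [-0.4, 0.0, 0.2]
width: 0.402
```

```bash
python3 - <<'E'
from h import *
t=O+.03*N; t[2]=.028; delta(t)
T=np.array([-N[1],N[0],0])
def ln(b,a,q):
    e=np.array([[lo+.003,np.percentile(a[(b>=lo)&(b<lo+.006)],q)] for lo in np.arange(-.03,.03,.006) if ((b>=lo)&(b<lo+.006)).sum()>2])
    return np.round(np.polyfit(e[:,0],e[:,1],1),4) if len(e)>3 else None
ims=[]
for n in ["scene","side","wrist"]:
    c=read_camera(n)
    if n!="scene": ims.append(c)
    v,u=np.mgrid[:384,:512]; P=ray_pts(c,np.c_[u.ravel(),v.ravel()]); P=P[~np.isnan(P[:,0])]-O
    a,b,z=P@N,P@T,P[:,2]; m=abs(b)<.034
    k=m&(z>.02)&(z<.054)&(a>.08)&(a<.12); print(n,'foot',ln(b[k],a[k],50),k.sum(), 'z',np.round(z[k].max(),3) if k.any() else 0)
    k=m&(z>.004)&(z<.013)&(a>.11)&(a<.25); print(' plate edge',ln(b[k],a[k],98),k.sum(),'z med',np.round(np.median(z[k]),4) if k.any() else 0)
    k=(abs(b)<.08)&(z>.022)&(z<.03)&(a>.17)&(a<.26); print(' bar front',ln(b[k],a[k],3))
cv2.imwrite('pics/g.png',np.hstack([cv2.resize(ims[0]['img'][200:300,240:360],(400,333)),cv2.resize(ims[1]['img'],(400,333))]))
E
```

```text
t 12.25 pos [ 0.5199 -0.1909  0.029 ] dtool [ 0.0007  0.001  -0.0028] turn [ 0.0006 -0.0004  0.0021] F [-0.45  0.05  0.21] w 0.402 along n 0.0328
scene foot [-0.0012  0.0981] 242 z 0.054
 plate edge [-0.1031  0.233 ] 587 z med 0.0082
 bar front [-0.0042  0.2022]
side foot [-0.0204  0.0939] 94 z 0.054
 plate edge [0.0197 0.2023] 488 z med 0.0083
 bar front [0.0065 0.2036]
wrist foot [-0.0008  0.0964] 4404 z 0.052
 plate edge [-0.0034  0.1528] 12923 z med 0.0079
 bar front None
```

View pics/g.png

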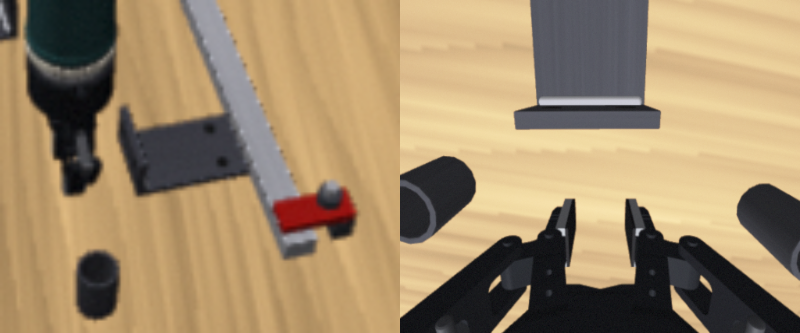

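The plate edge looks flush with the bar. I'll lift clear and check the seam from above with the wrist camera.

Request:
jog_arm(
  increments=[
    [0, -0.04, -0.005, 0, 0, 0, 0.4],
    [0, -0.05, 0, 0, 0, 0, 0.4],
    [0, -0.05, 0, 0, 0, 0, 0.4],
    [0, -0.02, 0.04, 0, 0, 0, 0.4],
    [0, 0, 0.04, 0, 0, 0, 0.4],
    [0, 0, 0, 0, 0, 0, 0.4],
    [0, 0, 0, 0, 0, 0, 0.4],
  ],
)

```text
time: 13.28
tool_pos: [0.6025, -0.1787, 0.1965]
tcp_rot: [-1.275, 1.089, -1.103]
wrist_force: [-0.5, 1.0, -0.5]
width: 0.398
```

```bash
python3 - <<'E'
from h import *
delta(O)
T=np.array([-N[1],N[0],0])
c=read_camera("wrist"); v,u=np.mgrid[:384,:512]; P=ray_pts(c,np.c_[u.ravel(),v.ravel()])-O
a,b,z=P@N,P@T,P[:,2]
def ln(k,q,r):
    e=np.array([[lo+.002,np.percentile(a[k&(b>=lo)&(b<lo+.004)],q)] for lo in np.arange(*r,.004) if (k&(b>=lo)&(b<lo+.004)).sum()>2])
    return np.round(np.polyfit(e[:,0],e[:,1],1),4),np.round(e[[0,-1]],4).tolist()
print('foot',ln((z>.02)&(z<.054)&(a>.07)&(a<.12)&(abs(b)<.034),50,(-.03,.03)))
print('plate edge',ln((z>.003)&(z<.013)&(a>.12)&(a<.21)&(abs(b)<.033),99,(-.03,.03)))
print('bar front',ln((z>.021)&(z<.03)&(a>.17)&(a<.26),1,(-.07,.07)))
g=(z<.003)&(z>-.01)&(a>.185)&(abs(b)<.033)&(a<.21); print('board px in seam',g.sum())
cv2.imwrite('pics/h.png',c['img'])
for n in ["bracket_short"]:
    c=read_camera("side")
    for m in spotter.masks_of(c,n)[:1]:
        p=cloud(c,m['mask']); p=p[p[:,2]>.008]; print(n,np.round(np.percentile(p,[3,97],axis=0),3).tolist())
E
```

```text
t 13.275 pos [ 0.6025 -0.1787  0.1965] dtool [-0.0008  0.1956 -0.1178] turn [-0.0071  0.0017  0.0049] F [-0.53  1.03 -0.48] w 0.398 along n 0.1164
foot (array([-0.0026,  0.099 ]), [[-0.028, 0.0989], [0.028, 0.0989]])
plate edge (array([0.0019, 0.201 ]), [[-0.028, 0.2005], [0.028, 0.2011]])
bar front (array([-0.0104,  0.2022]), [[-0.068, 0.2028], [0.068, 0.2015]])
board px in seam 66
bracket_short [[0.43, -0.013, 0.008], [0.481, 0.052, 0.071]]
```

View pics/h.png

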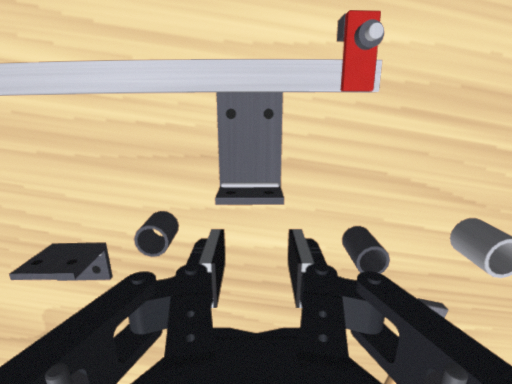

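```bash
python3 - <<'E'
from h import *
c=read_camera("wrist"); K=np.array([[c['fx'],0,c['cx']],[0,c['fy'],c['cy']],[0,0,1]])
im=cv2.undistort(c['img'],K,np.array(c['distortion'],float))
cv2.imwrite('pics/i.png',cv2.resize(im[78:108,200:300],None,fx=8,fy=8,interpolation=cv2.INTER_NEAREST))
g=cv2.GaussianBlur(cv2.cvtColor(im,cv2.COLOR_BGR2GRAY),(0,0),1).astype(float)
def edge(cols,r0,r1,sg):
    e=[]
    for x in cols:
        d=sg*np.diff(g[r0:r1,x]); i=d.argmax()
        if 0<i<len(d)-1: o=.5*(d[i-1]-d[i+1])/(d[i-1]-2*d[i]+d[i+1]); e.append([x,r0+i+.5+o])
    e=np.array(e); p=np.polyfit(*e.T,1)
    for _ in range(3):
        r=abs(e[:,1]-np.polyval(p,e[:,0])); k=r<.5; p=np.polyfit(*e[k].T,1)
    return np.round([p[0],np.polyval(p,250),k.sum(),np.std(e[k,1]-np.polyval(p,e[k,0]))],4)
print('bar back',edge(range(110,330),50,75,-1))
for s in(1,-1):
  print('bar/plate',s,edge(range(222,280),84,102,s)); print('bar/board left',s,edge(range(100,210),84,102,s)); print('right',s,edge(range(290,335),84,102,s))
print('foot near edge',edge(range(222,280),195,212,1),'top far edge',edge(range(222,280),180,195,-1))
E
```

```text
bar back [2.60000e-03 5.58647e+01 1.95000e+02 1.40800e-01]
bar/plate 1 [ 0.2083 99.25    2.      0.    ]
bar/board left 1 [-1.80000e-03  9.12268e+01  1.10000e+02  6.52000e-02]
right 1 [6.10000e-03 9.04966e+01 4.50000e+01 7.40000e-02]
bar/plate -1 [2.00000e-04 8.97364e+01 5.80000e+01 3.94000e-02]
bar/board left -1 [-3.80000e-03  8.80325e+01  1.10000e+02  8.99000e-02]
right -1 [8.00000e-04 8.81367e+01 4.50000e+01 5.35000e-02]
foot near edge [4.000000e-04 2.033512e+02 5.800000e+01 2.300000e-02] top far edge [-1.700000e-03  1.860692e+02  5.800000e+01  5.090000e-02]<stdin>:13: RankWarning: Polyfit may be poorly conditioned
```

View pics/i.png

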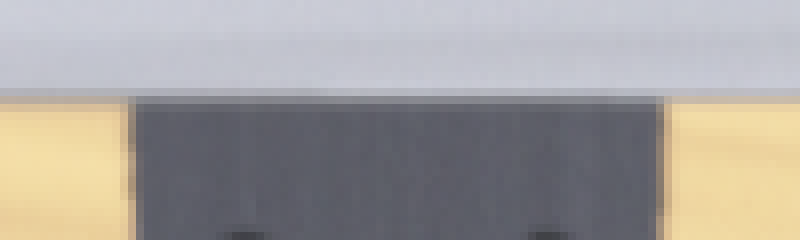

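```bash
python3 -c "
from workcell import bot
print(bot.finish_job())"
```

```text
the job is handed in; nothing more can be done
None
```

I pushed the tall bracket over its heel with the two fingertips, then slid it about 88 mm until its free edge met the front of the stop bar. It was never grasped or lifted. I handed the job in at about 13 s of the 48 s allowed, with the gripper lifted clear.

**Contact:** The bracket stopped moving at the bar, with the push force at about 14 N. The highest wrist force I read was about 17 N.

**Flushness:** The wrist-camera picture from above shows no board between the plate edge and the bar. In the undistorted picture the foot edge and the bar front are parallel to within about 3 mrad, or about 0.2 mm over the bracket's width.

**Lying as asked:** The foot stands up to about 52–54 mm in the depth data (nominal 50 mm), and the long plate lies flat.

**Disagreement:** The depth data put the plate edge 1–2 mm short of the bar, with about 10 mrad of skew. That offset is within the 2 mm calibration error. I trusted the undistorted picture over the skew figure.

**Other things on the board:** The short bracket measured the same before and after, to within about 3 mm. The sleeves and bar looked unmoved in the pictures. The hammer, brush and magnet block were not measured again, but the arm never went near them.

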